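Turn the chisel end for end into its bench rest

TASK

The wood chisel was left on the bench with its cutting edge pointing back at you. Pick it up, turn it end for end and set it in the two-post wooden tool rest, handle down in the wide saddle at the near end and blade lying in the narrow slot at the far end, so that the edge points away from you. Leave the yellow and the blue screwdriver where they lie.

Things in the scene. Friction and masses are not known exactly. Their poses are not given: they have to be found in the camera images.
- chisel: Wood chisel, 263 mm long, 0.16 kg: turned wooden handle (y = +13 to +131 mm, 28 mm thick) and bright steel blade (y = -24 to -132 mm, 18 mm wide in x, 6 mm thick, its underside at z = 11 mm). Origin mid-length, level with the underside of the handle (14 mm below the axis); y runs towards the handle. It lies on its handle on the bench. Grip across the handle at about y = +45 mm.
- chisel_edge (a point): The cutting edge of the chisel: the middle of the blade's far end, at y = -132 mm, z = +14 mm of the chisel's frame.
- tool_rest: Fixed wooden rest, red-brown base 232 x 84 x 12 mm with two pale posts 20 mm thick; x runs along it, away from the robot. Near post at x = -100 mm: wide saddle for the handle. Far post at x = +70 mm: narrow slot for the blade. Origin on the bench, under the chisel's place: a chisel in place has its origin at x = 0, y = 0, z = 40 mm here, handle to -x, edge at x = +132 mm.
- yellow_screwdriver: Loose screwdriver with a fluted yellow handle and steel blade, 222 mm long, 29 mm thick. Not to be moved. Origin: half way along, at the underside; y runs towards the handle.
- blue_screwdriver: Loose screwdriver with a fluted blue handle and steel blade, 207 mm long, 29 mm thick. Not to be moved. Origin: half way along, at the underside; y runs towards the handle.
- rest_slot (a point): Middle of the floor of the narrow slot in the far post, 50 mm above the bench; the slot is 24 mm wide at its floor. The wide saddle in the near post, 170 mm nearer the robot, has its floor 40 mm above the bench and is 36 mm wide there. Flared horns on both open upward to about 25 mm above the floors.

How it is judged:
By the outcome, as a careful person would: the job done as asked, in the order asked, and still so for the second after the job is handed in, with the robot touching nothing.
It also fails if it takes over 35 s, if anything falls off the work surface, if the arm or the gripper's body presses on something with over 40 N, if the wrist force passes 120 N, or if a joint passes its speed limit or range.

ROBOT

A 6-joint arm with a two-finger parallel gripper is mounted at the origin on a cart in front of the work surface, level with it; the furniture and walls round the work are solid. World frame = base frame: x ahead of the robot, y to its left, z up, the work surface at z = 0. Lengths are in m, angles in rad, forces in N, time in s.
With the tool pointing down it reaches from about 0.35 to 0.975 m from the base axis. Payload 7.1 kg.
Tool frame: the origin (TCP) lies where the fingers leave the gripper's body, on its centre line; the fingertips stand 80 mm ahead of it and the grasp point (between the pads) lies 61 mm ahead of it; z points along the fingers, y is the direction in which the jaws open and shut (so a half turn about z gives the same grasp; the last joint's range is limited). The gripper opens to 88 mm and grips with 3 to 60 N. Pads are 20 mm wide; open, the fingers measure 115 mm over their backs; the gripper's body (75 mm by 178 mm) begins 61 mm behind the grasp point.
Start: joints at [-0.019, 0.423, 1.63, -0, 1.089, -0.019], TCP at [0.625, 0, 0.303] pointing down, gripper open.
Joint ranges: [-3, 3], [-0.9, 2.11], [0.09, 2.58], [-1.31, 4.45], [0.11, 2.69], [-2.54, 2.54]. Speed limits (rad/s): [2.39, 2.39, 3.01, 3.14, 3.14, 3.14].

INTERFACE

Orientations are given as [roll, pitch, yaw] about the fixed x, y, z axes, in that order (R = Rz(yaw) Ry(pitch) Rx(roll)).
In Python, from workcell import manip, optics, workorder gives the robot as it stands. The module is installed in compiled form; this text tells all that it offers.
- The arm moves only by the tool carry_out, never from a script. Its argument "motion" is a list of rows, each a list of 3 entries, a list of its own where there are three numbers: the shift along the world's x, y, z in cm, then the turn, a rotation vector about the world's x, y, z in degrees, then the closure, from -1 (fully open) to 1 (shut). In form: [[[tx, ty, tz], [ax, ay, az], hand], ...]. A call has exactly 5 rows; each row is the pose to reach, as a shift and turn from the pose measured when the call began; what a row does not reach only later rows make up. A row lasts 1/8 s, in which the tool goes at most 62.5 mm and 10.7 degrees, less where a joint would pass 70% of its speed; a pose out of reach is approached as far as the arm can. A call with a gripper value outside its range is refused whole. The fingers move at their own pace and stop on an object; "force" is the grip in N (left out, the last holds). Time passes only in rows, so rows that repeat a pose let the fingers close, or fill a call up. It gives the time, the measured TCP pose, the force and the opening at its end, in the units of the state.
- manip.state(): the state, without advancing time (a new reading comes with each control period).
- optics.snapshot(name): name is "scene" or "side" or "wrist"; returns a dict with "image" (420x560x3 uint8, red, green, blue), "z_map" (420x560 float32, m along the optical axis (not along the pixel's ray), 0 where there is no reading), "mtx" (3x3 intrinsics, pixels), "xyz" and "orientation" of the camera in the world; the wrist camera has in their place "mount" (4x4, takes a point from camera to tool coordinates, whose origin is the TCP and whose axes are the flange's). Camera axes: x right, y down, z forward; pixel columns grow to the right and rows downward; lengths in m; the calibration is good to about 2 mm. A picture is of the moment at which its call begins: read the wrist's pose just before it.
- workorder.job_done(): hands the job in, once; it reports no verdict.
The state is a dict: "t": time; "q": joint angles; "joint_vel": joint speeds; "effort": joint torques, N m; "position": TCP position; "tool_rot": TCP orientation; "ft_force": force on the tool from outside, world axes, zero at the start; "moment": the same for the moment, N m; "width": finger opening in m.
Only numpy, scipy, OpenCV 4.12 (cv2) and the standard library are available. Lean on these libraries where they do the work, as an engineer would, in place of code of your own. Each camera call takes 0.05 s, during which the arm holds its last target.

## Working session

There is one attempt and no reset: what is moved stays moved. The work goes in short steps, Python scripts to look and compute and a tool call to move; the robot and the scene stay as the last step left them, time stands still between calls to the robot, and variables do not carry over. Pictures are saved under pics/ and viewed, and the job is handed in when it is done.

Besides the shell and the picture viewer there is one more tool, called after "Request:" by a JSON object that holds its "name" and its "arguments", one argument or row to a line. carry_out: Moves the arm, as the interface text tells. Its arguments: {"type":"object","properties":{"motion":{"type":"array"},"force":{"type":"number"}},"required":["motion"]}

```bash
mkdir -p pics; cat > h.py <<'E'
import numpy as np, cv2
from scipy.spatial.transform import Rotation as R
from workcell import manip, optics, workorder
def rot(o):
    o=np.array(o,float)
    if o.shape==(3,3): return o
    if o.shape==(4,): return R.from_quat(o).as_matrix()
    return R.from_euler('xyz',o).as_matrix()
def snap(n,f):
    st=manip.state(); s=optics.snapshot(n)
    if n=='wrist':
        M=np.array(s['mount']); T=np.eye(4);T[:3,:3]=rot(st['tool_rot']);T[:3,3]=st['position']
        W=T@M; s['Rm']=W[:3,:3]; s['p']=W[:3,3]
    else: s['Rm']=rot(s['orientation']); s['p']=np.array(s['xyz'])
    cv2.imwrite('pics/'+f,cv2.cvtColor(s['image'],cv2.COLOR_RGB2BGR)); np.savez('pics/'+f+'.npz',**{k:np.array(s[k]) for k in('image','z_map','mtx','Rm','p')})
    return s
def cloud(s):
    z=s['z_map'];K=s['mtx'];v,u=np.mgrid[:z.shape[0],:z.shape[1]]
    c=np.stack([(u-K[0,2])/K[0,0]*z,(v-K[1,2])/K[1,1]*z,z],-1)
    return c@s['Rm'].T+s['p']
def ray(s,u,v,h):
    K=s['mtx'];d=s['Rm']@np.array([(u-K[0,2])/K[0,0],(v-K[1,2])/K[1,1],1]);return s['p']+d*(h-s['p'][2])/d[2]
E
python3 - <<'E'
from h import *
print(manip.state())
for n in('scene','side','wrist'):
    s=snap(n,n+'0.png');print(n,s['p'],s['Rm'].round(3),s['mtx'])
E
```

```text
{'t': 0.0, 'q': array([-1.89820265e-02,  4.23858927e-01,  1.63066726e+00,  3.01274397e-05,
        1.08860560e+00, -1.90011440e-02]), 'joint_vel': array([-4.35674476e-05,  7.76551396e-04, -5.95422815e-04, -1.64511362e-03,
        6.82433956e-05, -1.20690819e-03]), 'effort': array([ 1.28069914e-03, -5.44622147e+01, -2.73670936e+01,  6.42951974e-02,
        2.27214623e-02, -1.51321510e-04]), 'position': array([6.24573979e-01, 5.11710749e-05, 3.01899249e-01]), 'tool_rot': array([-3.14005431e+00, -5.59094553e-05,  1.57080141e+00]), 'ft_force': array([ 0.00587075,  0.38812842, -0.51640659]), 'moment': array([0.080523  , 0.02131388, 0.03489858]), 'width': 0.08809898426614692}
scene [-0.10640542 -0.61622881  0.54990735] [[ 0.706 -0.351  0.615]
 [-0.708 -0.326  0.627]
 [-0.02  -0.878 -0.478]] [[517.21081244   0.         280.86381029]
 [  0.         517.21081244 209.03219702]
 [  0.           0.           1.        ]]
side [ 0.23712253 -0.93210426  0.68940533] [[ 0.951 -0.181  0.249]
 [-0.308 -0.508  0.804]
 [-0.019 -0.842 -0.539]] [[517.02448359   0.         280.02423299]
 [  0.         517.02448359 210.94547062]
 [  0.           0.           1.        ]]
wrist [0.62202484 0.06490267 0.3841395 ] [[ 1.     0.001 -0.001]
 [ 0.001 -0.97  -0.243]
 [-0.001  0.243 -0.97 ]] [[341.12941534   0.         276.15298805]
 [  0.         341.12941534 215.57514194]
 [  0.           0.           1.        ]]
```

View pics/scene0.png

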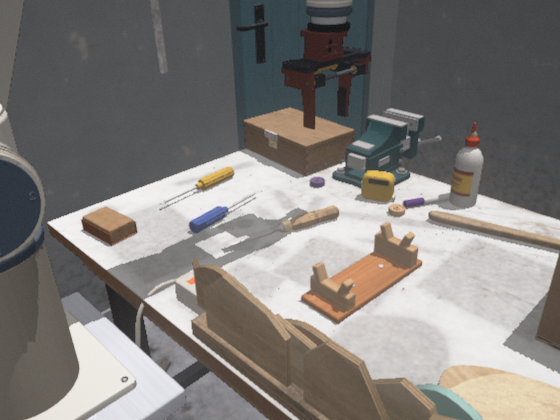

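View pics/side0.png

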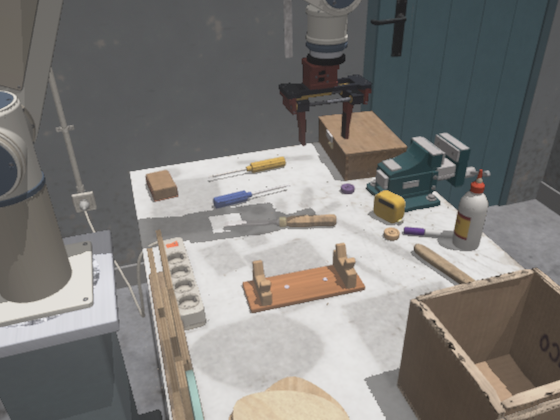

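View pics/wrist0.png

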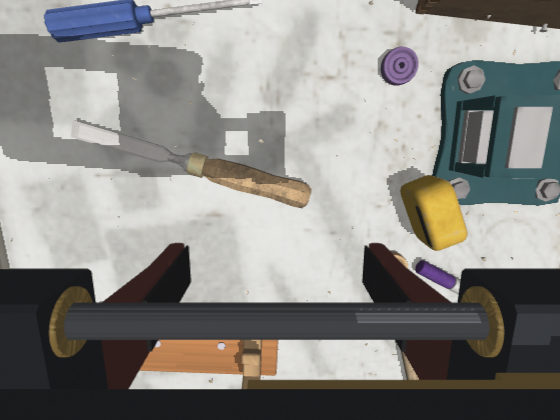

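The wrist image shows the chisel with its edge near (75,128) and handle end near (308,195). The blue screwdriver is at (45-250, 0-40). The side view shows the rest at (245-360, 245-305), with its near post at (262,283) and far post at (344,265). Next I'll measure these.

```bash
cat > m.py <<'E'
from h import *
L=lambda n:dict(np.load(f'pics/{n}0.png.npz'))
w=L('wrist');P=cloud(w);hsv=cv2.cvtColor(w['image'],cv2.COLOR_RGB2HSV)
z=P[...,2];print('bench z',np.median(z[220:240,200:350]))
roi=np.zeros(z.shape,bool);roi[110:225,60:330]=1
m=roi&(z>0.006)&(w['z_map']>0)
n,l,st,c=cv2.connectedComponentsWithStats(m.astype(np.uint8));i=1+st[1:,4].argmax();m=l==i;print(st[i])
p=P[m];mu=p[:,:2].mean(0);d=np.linalg.svd(p[:,:2]-mu,full_matrices=0)[2][0];d*=np.sign(d[0])
t=(p[:,:2]-mu)@d;print('len',t.min(),t.max(),'zmax',p[:,2].max())
for a in np.arange(t.min(),t.max(),.02):
    k=(t>=a)&(t<a+.02);q=p[k];s=(q[:,:2]-mu)@np.array([-d[1],d[0]]);print(round(a,3),q[:,:2].mean(0).round(4),'w',s.min().round(4),s.max().round(4),'z',np.percentile(q[:,2],[5,50,95]).round(4))
for n in('scene','side'):
    s=L(n);P=cloud(s);h=cv2.cvtColor(s['image'],cv2.COLOR_RGB2HSV)
    v=P[...,2]
    # rest base: red-brown
    box=(P[...,0]>.3)&(P[...,0]<.9)&(P[...,1]<.05)&(P[...,1]>-.4)
    m=box&(h[...,0]<14)&(h[...,1]>120)&(v>.004)&(v<.02)
    k,l,stt,c=cv2.connectedComponentsWithStats(m.astype(np.uint8));i=1+stt[1:,4].argmax();m=l==i
    b=P[m];r=cv2.minAreaRect((b[:,:2]*1000).astype(np.float32));print(n,'base',stt[i],r,np.median(b[:,2]))
    cc=np.array(r[0])/1000
    m2=(np.linalg.norm(P[...,:2]-cc,axis=-1)<.13)&(v>.03)&(v<.12);q=P[m2]
    k,l,stt,c=cv2.connectedComponentsWithStats(m2.astype(np.uint8))
    for i in range(1,k):
        if stt[i,4]>40:
            q=P[l==i];print(stt[i],q.min(0).round(4),q.max(0).round(4),'mean',q.mean(0).round(4))
E
python3 m.py
```

```text
bench z -7.57185705851926e-06
[  71  120  241   88 4986]
len -0.14492633680259917 0.11920781538486404 zmax 0.029838364595692113
-0.145 [0.4151 0.0647] w -0.0095 0.0088 z [0.0117 0.0148 0.0167]
-0.125 [0.4335 0.0595] w -0.0093 0.0087 z [0.0139 0.0156 0.017 ]
-0.105 [0.4525 0.0539] w -0.0094 0.0085 z [0.0141 0.0159 0.0172]
-0.085 [0.4718 0.0482] w -0.0095 0.0083 z [0.0142 0.0159 0.0173]
-0.065 [0.491  0.0427] w -0.0097 0.0083 z [0.0141 0.0161 0.0175]
-0.045 [0.509  0.0378] w -0.0076 0.0068 z [0.0147 0.0168 0.0191]
-0.025 [0.5312 0.032 ] w -0.0126 0.0114 z [0.0169 0.0232 0.0263]
-0.005 [0.5486 0.0267] w -0.0136 0.0115 z [0.0177 0.0234 0.0266]
0.015 [0.5682 0.0213] w -0.0146 0.0123 z [0.0189 0.0257 0.0281]
0.035 [0.5872 0.0159] w -0.015 0.0126 z [0.0192 0.0261 0.0284]
0.055 [0.6063 0.0102] w -0.0147 0.0118 z [0.019  0.0254 0.0278]
0.075 [0.6258 0.0045] w -0.0147 0.0118 z [0.0188 0.0255 0.0277]
0.095 [ 0.6447 -0.0009] w -0.0153 0.0122 z [0.0192 0.0264 0.0285]
0.115 [ 0.6561 -0.0049] w -0.0136 0.0097 z [0.0195 0.0236 0.0267]
scene base [ 332  255   71   52 1502] ((509.04742431640625, -192.6915283203125), (81.97987365722656, 138.10841369628906), 86.28008270263672) 0.011128508380044977
[374 223  44  38 835] [ 0.5803 -0.2398  0.03  ] [ 0.6053 -0.1522  0.0752] mean [ 0.589  -0.1999  0.0496]
[310 263  45  41 778] [ 0.4115 -0.2313  0.03  ] [ 0.4359 -0.1469  0.0649] mean [ 0.4209 -0.192   0.0448]
side base [306 280   3   2   4] ((521.1327514648438, -187.4019317626953), (5.216954708099365, 3.9840450286865234), 69.27356719970703) 0.014048030874179995
[333 242  24  41 570] [ 0.5849 -0.2405  0.0302] [ 0.6093 -0.1536  0.0778] mean [ 0.5934 -0.2044  0.0542]
[253 260  20  40 468] [ 0.4157 -0.2326  0.0302] [ 0.4392 -0.1502  0.0679] mean [ 0.4257 -0.1946  0.0487]
```

```bash
cat > m2.py <<'E'
from h import *
L=lambda n:dict(np.load(f'pics/{n}0.png.npz'))
w=L('wrist')
# handle/blade axis
P=cloud(w);z=P[...,2];roi=np.zeros(z.shape,bool);roi[110:225,60:330]=1
m=roi&(z>0.006)
n,l,st,c=cv2.connectedComponentsWithStats(m.astype(np.uint8));m=l==1+st[1:,4].argmax();p=P[m][:,:2]
r=cv2.minAreaRect((p*1000).astype(np.float32));print('chisel rect',r)
for n in('scene','side'):
    s=L(n);P=cloud(s);h=cv2.cvtColor(s['image'],cv2.COLOR_RGB2HSV);v=P[...,2]
    box=(P[...,0]>.36)&(P[...,0]<.68)&(P[...,1]<-.12)&(P[...,1]>-.27)
    m=box&(v>.007)&(v<.017)
    b=P[m];print(n,len(b),np.median(b[:,2]),np.percentile(b[:,2],[5,95]))
    print(h[m][::150].tolist()[:8])
    r=cv2.minAreaRect((b[:,:2]*1000).astype(np.float32));print(r);print(cv2.boxPoints(r).round(1).tolist())
    # horns: points by post, height profile
    for x0 in(.424,.593):
        k=box&(abs(P[...,0]-x0)<.02)&(v>.03);q=P[k]
        ys=q[:,1]
        print(x0,[(round(float(a),3),round(float(q[(ys>=a)&(ys<a+.006),2].max()),4),round(float(q[(ys>=a)&(ys<a+.006),0].mean()),4)) for a in np.arange(ys.min(),ys.max(),.006) if ((ys>=a)&(ys<a+.006)).any()])
E
python3 m2.py
python3 -c "
import cv2
a=cv2.imread('pics/scene0.png')[210:320,290:440];b=cv2.imread('pics/side0.png')[235:310,235:375]
cv2.imwrite('pics/c1.png',cv2.resize(a,None,fx=5,fy=5));cv2.imwrite('pics/c2.png',cv2.resize(b,None,fx=5,fy=5))"
```

```text
chisel rect ((537.4423217773438, 51.92340850830078), (72.01319122314453, 264.10443115234375), 73.84064483642578)
scene 2841 0.011034085706290053 [0.00873349 0.01348851]
[[14, 41, 137], [12, 124, 207], [11, 96, 128], [7, 50, 202], [11, 104, 142], [12, 107, 159], [12, 124, 201], [12, 125, 212]]
((507.5601501464844, -192.38690185546875), (86.3536148071289, 233.10130310058594), 87.43502044677734)
[[389.20001220703125, -230.3000030517578], [622.0999755859375, -240.6999969482422], [625.9000244140625, -154.5], [393.1000061035156, -144.0]]
0.424 [(-0.231, 0.0621, 0.4218), (-0.225, 0.0644, 0.4208), (-0.219, 0.0645, 0.4174), (-0.213, 0.0516, 0.4143), (-0.207, 0.0409, 0.418), (-0.201, 0.0411, 0.4199), (-0.195, 0.0418, 0.422), (-0.189, 0.0399, 0.4211), (-0.183, 0.04, 0.422), (-0.177, 0.0405, 0.4224), (-0.171, 0.0533, 0.4233), (-0.165, 0.0645, 0.4229), (-0.159, 0.0649, 0.4199), (-0.153, 0.0617, 0.4194), (-0.147, 0.0326, 0.419)]
0.593 [(-0.24, 0.0502, 0.5912), (-0.234, 0.0716, 0.5877), (-0.228, 0.0739, 0.5899), (-0.222, 0.0746, 0.5868), (-0.216, 0.0667, 0.5844), (-0.21, 0.0508, 0.5851), (-0.204, 0
[... 723 characters left out ...]
21, 0.0677, 0.4234), (-0.215, 0.0356, 0.4167), (-0.209, 0.0421, 0.417), (-0.203, 0.0404, 0.4181), (-0.197, 0.0412, 0.4189), (-0.191, 0.043, 0.4244), (-0.185, 0.0433, 0.4258), (-0.179, 0.0444, 0.4279), (-0.173, 0.058, 0.4283), (-0.167, 0.0662, 0.4279), (-0.161, 0.0669, 0.4255), (-0.155, 0.0651, 0.4225)]
0.593 [(-0.241, 0.0535, 0.5946), (-0.235, 0.0736, 0.5927), (-0.229, 0.0778, 0.5938), (-0.223, 0.0772, 0.5926), (-0.217, 0.0643, 0.5869), (-0.211, 0.0512, 0.5876), (-0.205, 0.0533, 0.5885), (-0.199, 0.0525, 0.5895), (-0.193, 0.0537, 0.5933), (-0.187, 0.0712, 0.5952), (-0.181, 0.0775, 0.5958), (-0.175, 0.0774, 0.5941), (-0.169, 0.0761, 0.5926), (-0.163, 0.0537, 0.5898), (-0.157, 0.0501, 0.5915)]
```

View pics/c1.png

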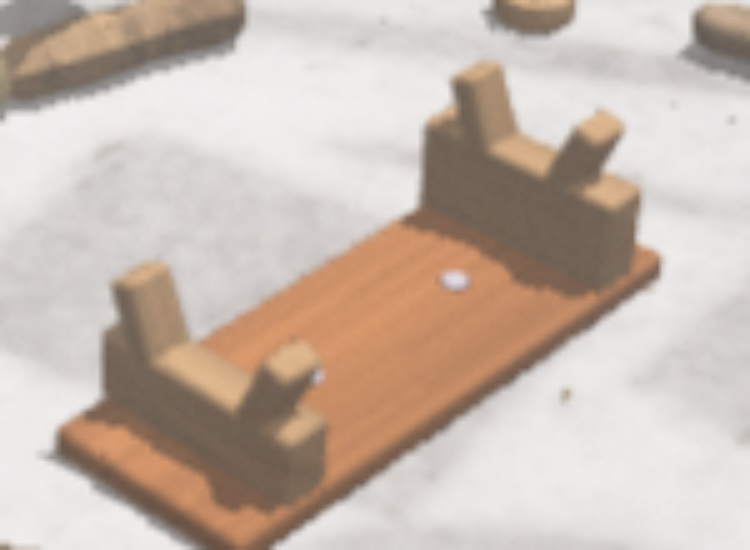

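The crop shows the rest clear. Its slot and saddle face up, and its axis runs about -2.5° from world x. I'll compute the grasp point more exactly.

```bash
cat > m3.py <<'E'
from h import *
w=dict(np.load('pics/wrist0.png.npz'))
P=cloud(w);z=P[...,2];roi=np.zeros(z.shape,bool);roi[110:225,60:330]=1
m=roi&(z>0.009)
n,l,st,c=cv2.connectedComponentsWithStats(m.astype(np.uint8));m=l==1+st[1:,4].argmax();p=P[m][:,:2]
p=p[p[:,1]<.09]
mu=p.mean(0);d=np.linalg.svd(p-mu,full_matrices=0)[2][0];d*=np.sign(d[0])
for it in range(3):
    nn=np.array([-d[1],d[0]]);t=(p-mu)@d;s=(p-mu)@nn
    T=[];S=[]
    for a in np.arange(t.min()+.004,t.max()-.01,.008):
        k=(t>=a)&(t<a+.008)
        T.append(a+.004);S.append((s[k].min()+s[k].max())/2)
    f=np.polyfit(T,S,1);mu=mu+f[1]*nn;d=d+f[0]*nn;d/=np.linalg.norm(d)
t=(p-mu)@d;o=mu+d*(t.min()+t.max())/2
print('ang',np.degrees(np.arctan2(d[1],d[0])),'origin',o,'len',np.ptp(t),'grasp',o+.045*d,'edge',o-.132*d,np.round(S,4))
E
python3 m3.py
```

```text
ang -15.634605835411184 origin [0.53144953 0.03134643] len 0.26415501126206964 grasp [0.57478453 0.01921886] edge [0.40433353 0.06692063] [ 0.0003  0.0003  0.0004  0.0003  0.0003  0.0001  0.     -0.0001 -0.0002
 -0.0003 -0.0004 -0.0004 -0.0001 -0.0004 -0.0005 -0.0002 -0.0005 -0.0006
 -0.0009 -0.0011 -0.0011 -0.0012 -0.0013 -0.0013 -0.0014  0.0212 -0.0015
 -0.0017 -0.0016 -0.0019 -0.0019 -0.0021]
```

Request:
{"name": "carry_out", "arguments": {
  "motion": [
    [[-1,0.5,-2],[0,0,10.6],-1],
    [[-2,1,-4],[0,0,21.2],-1],
    [[-3,1.4,-6],[0,0,31.8],-1],
    [[-4,1.8,-8],[0,0,42.4],-1],
    [[-5,1.8,-10],[0,0,53],-1]
  ]
}}

```text
t: 0.78
position: [0.5742, 0.0183, 0.2013]
tool_rot: [-3.14, -0.0, 2.502]
ft_force: [-0.2, 0.6, -0.8]
width: 0.0879
```

Request:
{"name": "carry_out", "arguments": {
  "motion": [
    [[0,0,-2],[0,0,10.4],-1],
    [[0,0,-5],[0,0,20.6],-1],
    [[0,0,-8],[0,0,20.6],-1],
    [[0,0,-8],[0,0,20.6],-1],
    [[0,0,-8],[0,0,20.6],-1]
  ]
}}

```text
t: 1.4
position: [0.5746, 0.0183, 0.1219]
tool_rot: [-3.14, 0.0, 2.862]
ft_force: [-0.1, 0.3, 0.7]
width: 0.0873
```

```bash
python3 - <<'E'
from h import *
for n in('side','wrist'): snap(n,n+'1.png')
E
```

```text
(no output)
```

View pics/wrist1.png

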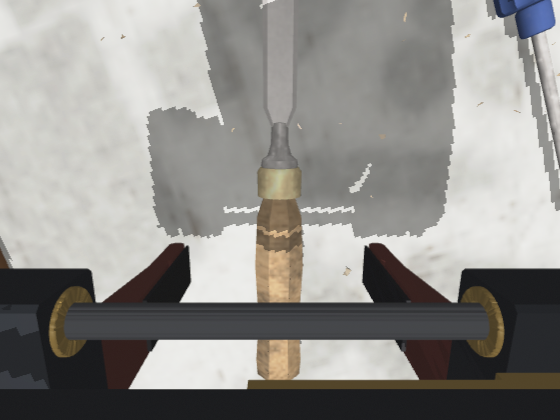

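View pics/side1.png

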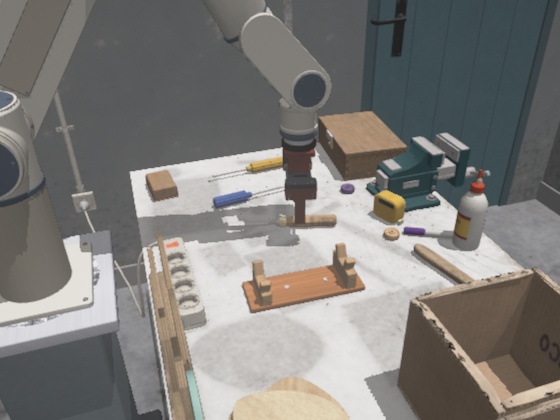

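The wrist picture shows the handle (col 279) centred and parallel between the fingers (188 and 365). I'll go down and grip.

Request:
{"name": "carry_out", "arguments": {
  "motion": [
    [[0,0,-2],[0,0,0],-1],
    [[0,0,-3.9],[0,0,0],-1],
    [[0,0,-3.9],[0,0,0],-1],
    [[0,0,-3.9],[0,0,0],1],
    [[0,0,-3.9],[0,0,0],1]
  ],
  "force": 35
}}

```text
t: 2.12
position: [0.575, 0.0183, 0.0837]
tool_rot: [-3.141, 0.002, 2.862]
ft_force: [-0.3, 0.2, 0.0]
width: 0.0712
```

Request:
{"name": "carry_out", "arguments": {
  "motion": [
    [[0,0,0],[0,0,0],1],
    [[0,0,0],[0,0,0],1],
    [[0,0,0],[0,0,0],1],
    [[0,0,0],[0,0,0],1],
    [[0,0,1],[0,0,0],1]
  ]
}}

```text
t: 2.75
position: [0.5744, 0.0183, 0.0934]
tool_rot: [-3.14, -0.0, 2.862]
ft_force: [0.0, -0.1, -1.2]
width: 0.0268
```

Gripped at 26.8 mm. Next I'll lift, then begin the turn clockwise.

Request:
{"name": "carry_out", "arguments": {
  "motion": [
    [[0,0,3],[0,0,0],1],
    [[0,0,6],[0,0,0],1],
    [[0,0,9],[0,0,0],1],
    [[0,0,12],[0,0,0],1],
    [[0,0,15],[0,0,0],1]
  ]
}}

```text
t: 3.38
position: [0.574, 0.0182, 0.2448]
tool_rot: [-3.14, -0.0, 2.862]
ft_force: [0.7, 0.7, -1.8]
width: 0.0269
```

```bash
python3 - <<'E'
from h import *
st=manip.state();print(st['position'],st['ft_force'],st['width'])
for n in('side','wrist'): snap(n,n+'2.png')
E
```

```text
[0.57397958 0.01824349 0.24478266] [ 0.73872441  0.65185027 -1.77359655] 0.02686473294740259
```

View pics/wrist2.png

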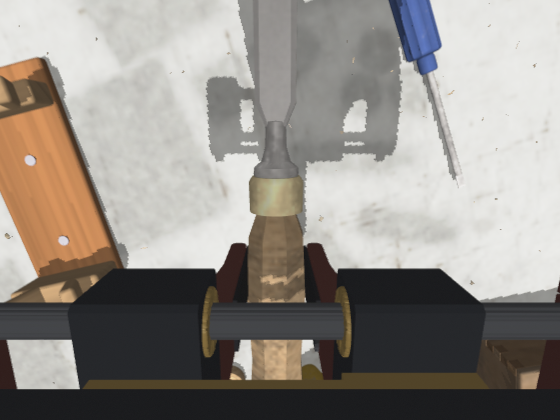

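View pics/side2.png

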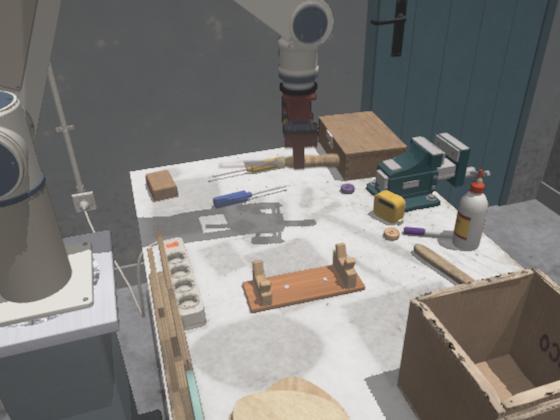

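Request:
{"name": "carry_out", "arguments": {
  "motion": [
    [[-0.5,-1,0],[0,0,-10.6],1],
    [[-1,-2,0],[0,0,-21.2],1],
    [[-1.5,-3,0],[0,0,-31.8],1],
    [[-2,-4,0],[0,0,-42.4],1],
    [[-3,-6,0],[0,0,-53],1]
  ]
}}

```text
t: 4.1
position: [0.5452, -0.0417, 0.2456]
tool_rot: [-3.141, 0.005, 1.931]
ft_force: [-0.4, -0.4, -1.4]
width: 0.0269
```

Request:
{"name": "carry_out", "arguments": {
  "motion": [
    [[-0.5,-1,0],[0,0,-10.6],1],
    [[-1,-2,0],[0,0,-21.2],1],
    [[-1.5,-3,0],[0,0,-31.8],1],
    [[-2,-4,0],[0,0,-42.4],1],
    [[-3,-6,0],[0,0,-53],1]
  ]
}}

```text
t: 4.72
position: [0.5145, -0.1016, 0.2444]
tool_rot: [-3.139, 0.005, 1.001]
ft_force: [-0.1, 0.3, -3.1]
width: 0.027
```

Request:
{"name": "carry_out", "arguments": {
  "motion": [
    [[-0.5,-1,0],[0,0,-10.6],1],
    [[-1,-2,0],[0,0,-21.2],1],
    [[-1.5,-3,0],[0,0,-31.8],1],
    [[-2,-4,0],[0,0,-42.4],1],
    [[-3,-6,0],[0,0,-53],1]
  ]
}}

```text
t: 5.35
position: [0.4839, -0.1615, 0.2433]
tool_rot: [-3.139, 0.007, 0.071]
ft_force: [-0.7, -0.4, -1.7]
width: 0.027
```

Request:
{"name": "carry_out", "arguments": {
  "motion": [
    [[-0.3,-1.5,-2],[0,0,-6.6],1],
    [[-0.6,-3,-5],[0,0,-6.6],1],
    [[-0.6,-3,-7],[0,0,-6.6],1],
    [[-0.6,-3,-7],[0,0,-6.6],1],
    [[-0.6,-3,-7],[0,0,-6.6],1]
  ]
}}

```text
t: 5.98
position: [0.4779, -0.1914, 0.1734]
tool_rot: [-3.139, 0.007, -0.044]
ft_force: [-0.3, 0.9, -1.3]
width: 0.0269
```

```bash
python3 - <<'E'
from h import *
st=manip.state();print(st['position'],st['tool_rot'],st['q'])
for n in('scene','side','wrist'): snap(n,n+'3.png')
E
```

```text
[ 0.47794212 -0.19140111  0.17338947] [-3.13856186  0.00687199 -0.04416667] [-4.04212048e-01  4.62527146e-01  1.95015577e+00  6.18455407e-04
  7.36408983e-01  1.21030160e+00]
```

View pics/wrist3.png

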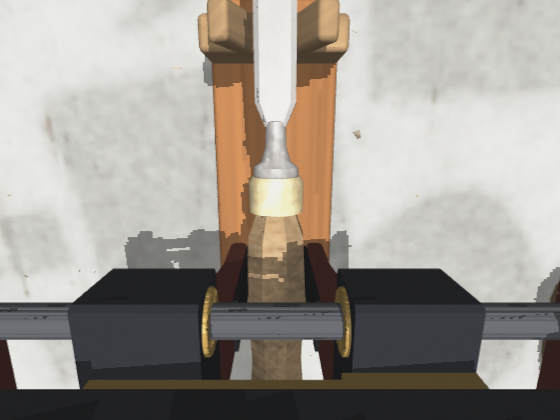

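View pics/scene3.png

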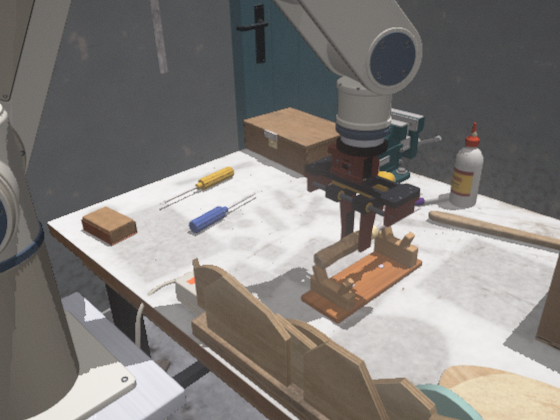

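View pics/side3.png

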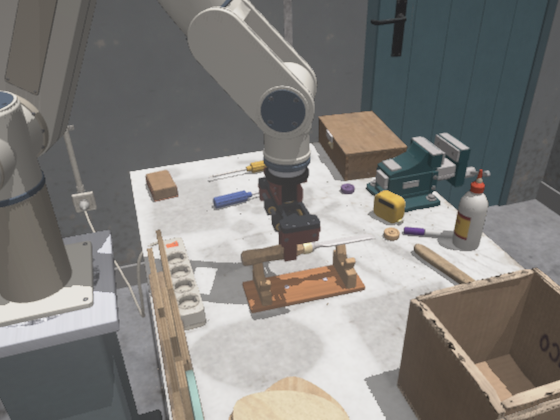

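The wrist picture shows the blade (cols 252-297) centred over the far post (199-349). I'll check that in metric terms.

```bash
cat > m4.py <<'E'
from h import *
w=dict(np.load('pics/wrist3.png.npz'));P=cloud(w);z=P[...,2];h=cv2.cvtColor(w['image'],cv2.COLOR_RGB2HSV)
B=[]
for r in range(2,115,8):
    k=np.where((z[r]>.085)&(abs(P[r,:,1]+.195)<.03))[0];q=P[r,k];B.append([q[:,0].mean(),(q[:,1].min()+q[:,1].max())/2]);
B=np.array(B);f=np.polyfit(B[:,0],B[:,1],1);print('blade ang',np.degrees(np.arctan(f[0])),'y at slot x.593',np.polyval(f,.593),'x range',B[:,0].min(),B[:,0].max(),'z',np.median(z[60,258:292]),z[10,262:290].mean())
C=[]
for r in range(70,225,10):
    k=np.where((h[r,:,0]<16)&(h[r,:,1]>100)&(z[r]>.006)&(z[r]<.02))[0]
    if len(k): q=P[r,k];C.append([q[:,0].mean(),(q[:,1].min()+q[:,1].max())/2,np.ptp(q[:,1])])
C=np.array(C);print(C.round(4));g=C[abs(C[:,2]-.084)<.004]
f2=np.polyfit(g[:,0],g[:,1],1);print('base ang',np.degrees(np.arctan(f2[0])),'y at .593',np.polyval(f2,.593),'at .424',np.polyval(f2,.424),'blade line at .424',np.polyval(f,.424))
m=(z>.045)&(z<.082)&(P[...,0]>.55)
q=P[m];print('post',q.min(0),q.max(0))
for r in (20,30,40,50,58):
    k=m[r];print(r,P[r,k][:,1].min().round(4),P[r,k][:,1].max().round(4),P[r,k][:,0].mean().round(4),P[r,k][:,2].min().round(3))
E
python3 m4.py
```

```text
blade ang -1.989911311725722 y at slot x.593 -0.19662769947342298 x range 0.5470829733331448 0.5881973349091323 z 0.10391811246498929 0.10382981894347856
[[ 0.5795 -0.1951  0.0811]
 [ 0.5733 -0.1948  0.0817]
 [ 0.567  -0.1941  0.0819]
 [ 0.5606 -0.1943  0.0817]
 [ 0.5541 -0.1938  0.0827]
 [ 0.5475 -0.1937  0.0814]
 [ 0.5408 -0.1932  0.082 ]
 [ 0.5341 -0.1931  0.0813]
 [ 0.5272 -0.1927  0.0817]
 [ 0.5203 -0.1922  0.0827]
 [ 0.5132 -0.1922  0.0812]
 [ 0.5061 -0.1917  0.0825]
 [ 0.4988 -0.1915  0.0812]
 [ 0.4914 -0.1911  0.082 ]
 [ 0.4839 -0.1913  0.0818]
 [ 0.4763 -0.1905  0.082 ]]
base ang -2.4517905494369354 y at .593 -0.19554264243100528 at .424 -0.18830640785565816 blade line at .424 -0.1907558831945707
post [ 0.58124386 -0.23800101  0.04500455] [ 0.60485814 -0.15370802  0.07670431]
20 -0.2371 -0.1547 0.5949 0.048
30 -0.2374 -0.1539 0.5903 0.047
40 -0.2367 -0.1541 0.5859 0.048
50 -0.2367 -0.1547 0.5838 0.047Traceback (most recent call last):
  File "m4.py", line 16, in <module>
    k=m[r];print(r,P[r,k][:,1].min().round(4),P[r,k][:,1].max().round(4),P[r,k][:,0].mean().round(4),P[r,k][:,2].min().round(3))
                   ~~~~~~~~~~~~~~~^^
    return umr_minimum(a, axis, None, out, keepdims, initial, where)
ValueError: zero-size array to reduction operation minimum which has no identity
```

Request:
{"name": "carry_out", "arguments": {
  "motion": [
    [[0,0.15,0],[0,0,-0.2],1],
    [[0,0.15,-1.5],[0,0,-0.2],1],
    [[0,0.15,-3],[0,0,-0.2],1],
    [[0,0.15,-4.2],[0,0,-0.2],1],
    [[0,0.15,-4.7],[0,0,-0.2],1]
  ]
}}

```text
t: 6.75
position: [0.4778, -0.1898, 0.1257]
tool_rot: [-3.138, 0.007, -0.048]
ft_force: [-1.0, 0.5, -2.3]
width: 0.0266
```

```bash
python3 - <<'E'
from h import *
st=manip.state();print(st['position'],st['tool_rot'],st['ft_force'],st['moment'])
for n in('scene','side','wrist'): snap(n,n+'4.png')
a=cv2.imread('pics/scene4.png')[190:330,270:450];b=cv2.imread('pics/side4.png')[210:310,225:385]
cv2.imwrite('pics/c3.png',np.vstack([cv2.resize(a,(450,350)),cv2.resize(b,(450,281))])[:600])
E
```

```text
[ 0.47778612 -0.18976015  0.12565753] [-3.13838358  0.00734469 -0.04754728] [-1.04020244  0.52523486 -2.27963981] [0.05789494 0.06369238 0.01031288]
```

View pics/wrist4.png

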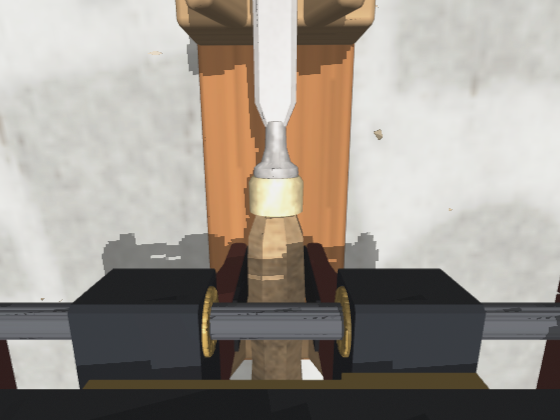

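View pics/c3.png

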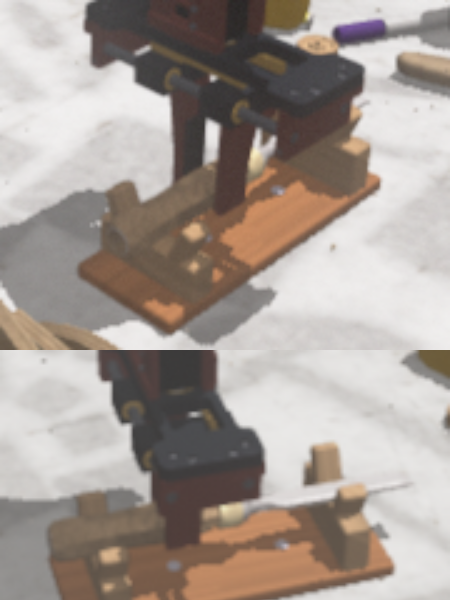

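The handle sits between the saddle horns and the blade is in the slot, about 3 mm high. I'll lower the last bit and check the force.

Request:
{"name": "carry_out", "arguments": {
  "motion": [
    [[0,0,-0.1],[0,0,0],1],
    [[0,0,-0.15],[0,0,0],1],
    [[0,0,-0.2],[0,0,0],1],
    [[0,0,-0.25],[0,0,0],1],
    [[0,0,-0.25],[0,0,0],1]
  ]
}}

```text
t: 7.52
position: [0.4785, -0.1901, 0.1254]
tool_rot: [-3.139, 0.005, -0.047]
ft_force: [-2.9, 1.4, 11.0]
width: 0.0269
```

```bash
python3 - <<'E'
from h import *
s=snap('wrist','wrist5.png');P=cloud(s);z=P[...,2]
for r in(3,15,40,90):
    k=np.where((z[r]>.05)&(abs(P[r,:,1]+.195)<.013))[0];q=P[r,k];print(r,q[:,0].mean().round(4),'y',q[:,1].min().round(4),q[:,1].max().round(4),'z',np.percentile(q[:,2],[10,50,90]).round(4))
for r in (190,230,250): print(r,z[r,270:282].max().round(4),P[r,276].round(4))
for n in('side','scene'):
    s=snap(n,n+'5.png');P=cloud(s);z=P[...,2]
    m=(P[...,0]>.37)&(P[...,0]<.42)&(abs(P[...,1]+.188)<.025)&(z>.02);q=P[m]
    for a in np.arange(.375,.42,.01):
        k=(q[:,0]>=a)&(q[:,0]<a+.01)
        if k.any():print(n,a,q[k][:,2].max().round(4),q[k][:,1].min().round(4),q[k][:,1].max().round(4))
    m=(P[...,0]>.61)&(P[...,0]<.67)&(abs(P[...,1]+.198)<.03)&(z>.03);q=P[m]
    if len(q):print(n,'edge',q.min(0).round(4),q.max(0).round(4))
a=cv2.imread('pics/scene5.png')[190:330,270:450];b=cv2.imread('pics/side5.png')[210:310,225:385]
cv2.imwrite('pics/c4.png',np.hstack([cv2.resize(a,(400,311)),cv2.resize(b,(400,311))]))
E
```

```text
3 0.5889 y -0.2079 -0.182 z [0.0511 0.0549 0.0562]
15 0.5853 y -0.2077 -0.1822 z [0.0508 0.055  0.0563]
40 0.5744 y -0.2037 -0.1864 z [0.054  0.0556 0.057 ]
90 0.5567 y -0.203 -0.1856 z [0.0549 0.0555 0.057 ]
190 0.0662 [ 0.5169 -0.1926  0.0662]
230 0.0656 [ 0.4988 -0.1918  0.0641]
250 0.0676 [ 0.4902 -0.1914  0.0657]
side 0.375 0.5559 -0.213 -0.1985
side 0.385 0.5549 -0.2119 -0.1819
side 0.395 0.5533 -0.2129 -0.1822
side 0.405 0.5502 -0.2126 -0.1717
side 0.41500000000000004 0.5471 -0.2128 -0.1665
side edge [ 0.6106 -0.2091  0.0517] [ 0.6547 -0.1889  0.0591]
scene 0.375 0.4766 -0.213 -0.1952
scene 0.385 0.3953 -0.2125 -0.177
scene 0.395 0.3774 -0.2124 -0.1786
scene 0.405 0.3606 -0.2126 -0.1818
scene 0.41500000000000004 0.067 -0.2124 -0.1633
scene edge [ 0.6307 -0.2078  0.0499] [ 0.6522 -0.1975  0.0553]
```

View pics/c4.png

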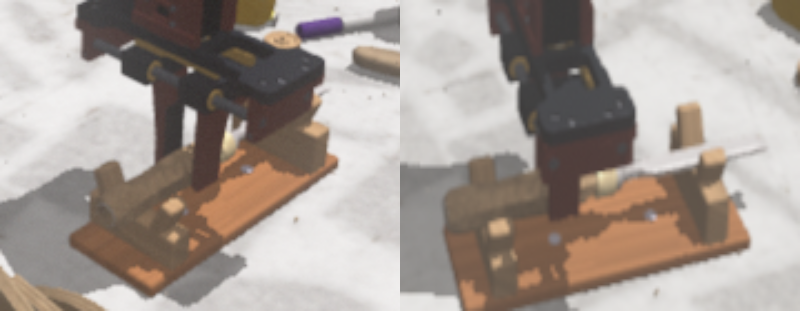

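The blade top is at z = 0.056, so its underside is about on the slot floor. It lies at y = -0.204 to -0.186, centred, and the tip is at x ≈ 0.655. It's seated, so I'll release.

Request:
{"name": "carry_out", "arguments": {
  "motion": [
    [[0,0,0],[0,0,0],0.2],
    [[0,0,0],[0,0,0],0],
    [[0,0,0],[0,0,0],-0.4],
    [[0,0,0],[0,0,0],-1],
    [[0,0,0],[0,0,0],-1]
  ]
}}

```text
t: 8.3
position: [0.4785, -0.1901, 0.1253]
tool_rot: [-3.139, 0.005, -0.047]
ft_force: [-0.8, 0.4, 1.4]
width: 0.0704
```

Request:
{"name": "carry_out", "arguments": {
  "motion": [
    [[0,0,1],[0,0,0],-1],
    [[0,0,3],[0,0,0],-1],
    [[0,0,6],[0,0,0],-1],
    [[0,0,10],[0,0,0],-1],
    [[0,0,15],[0,0,0],-1]
  ]
}}

```text
t: 8.93
position: [0.4779, -0.1898, 0.2766]
tool_rot: [-3.139, 0.006, -0.048]
ft_force: [-0.0, 0.3, -0.2]
width: 0.0879
```

```bash
python3 - <<'E'
from h import *
print(manip.state()['ft_force'],manip.state()['width'])
for n in('side','scene','wrist'):
    s=snap(n,n+'6.png');P=cloud(s);z=P[...,2]
    if n!='wrist':
        o=dict(np.load(f'pics/{n}0.png.npz'));h0,h1=[cv2.cvtColor(x['image'],cv2.COLOR_RGB2HSV) for x in(o,s)]
        for c,lo,hi in(('yel',18,32),('blue',105,125)):
            for h in(h0,h1):
                m=np.zeros(z.shape,bool);m[160:240,150:300]=1
                v,u=np.where(m&(h[...,0]>=lo)&(h[...,0]<=hi)&(h[...,1]>140)&(h[...,2]>60));print(n,c,len(u),u.mean().round(2),v.mean().round(2))
    m=(P[...,0]>.61)&(P[...,0]<.67)&(abs(P[...,1]+.198)<.03)&(z>.03)&(z<.1);q=P[m]
    if len(q):print(n,'blade tip',q.min(0).round(4),q.max(0).round(4))
    m=(P[...,0]>.44)&(P[...,0]<.5)&(abs(P[...,1]+.19)<.03)&(z>.045)&(z<.1);q=P[m]
    if len(q):print(n,'handle',q.min(0).round(4),q.max(0).round(4))
a=cv2.imread('pics/scene6.png')[190:330,270:450];b=cv2.imread('pics/side6.png')[210:310,225:385]
cv2.imwrite('pics/c5.png',np.hstack([cv2.resize(a,(400,311)),cv2.resize(b,(400,311))]))
E
```

```text
[-0.01963318  0.2605102  -0.1775018 ] 0.08789782395742832
side yel 0 nan nan
side yel 0 nan nan
side blue 0 nan nan
side blue 0 nan nan
side blade tip [ 0.6111 -0.2087  0.0501] [ 0.6559 -0.1886  0.0583]
side handle [ 0.4401 -0.2065  0.0453] [ 0.5    -0.1835  0.0719]
scene yel 178 214.7 175.6
scene yel 172 214.51 175.62
scene blue 0 nan nan
scene blue 0 nan nan
scene blade tip [ 0.6105 -0.2081  0.0495] [ 0.6507 -0.1873  0.0564]
scene handle [ 0.4403 -0.2062  0.0467] [ 0.4998 -0.1775  0.0683]
wrist blade tip [ 0.61   -0.2068  0.0496] [ 0.6487 -0.1884  0.0569]
wrist handle [ 0.44   -0.2052  0.0491] [ 0.5    -0.1778  0.0688]<stdin>:10: RuntimeWarning: Mean of empty slice.
  ret = ret.dtype.type(ret / rcount)
```

View pics/c5.png

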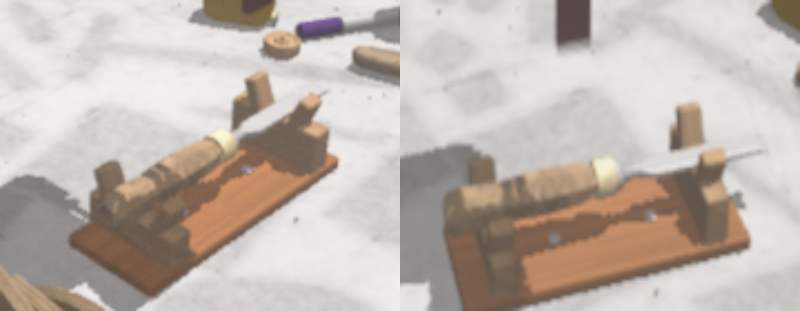

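View pics/wrist6.png

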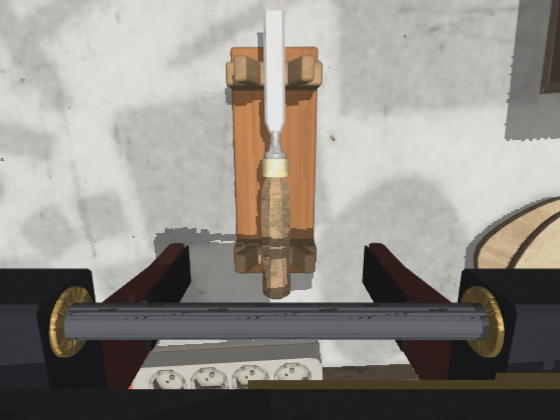

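The chisel lies in both posts, with its handle in the near saddle and its blade (cols 265-285) in the far slot pointing away. I'll check that the blue screwdriver hasn't moved, then hand in.

```bash
python3 - <<'E'
from h import *
for f in('side0','side6','scene0','scene6'):
    i=np.load(f'pics/{f}.png.npz')['image'].astype(int)
    for nm,m in(('blue',(i[...,2]>i[...,0]+50)),('yel',(i[...,0]>i[...,2]+90)&(i[...,1]>i[...,2]+50))):
        k=np.zeros(m.shape,bool);k[150:240,150:300]=1;v,u=np.where(m&k);print(f,nm,len(u),u.mean().round(2),v.mean().round(2))
print(workorder.job_done())
E
```

```text
side0 blue 172 231.78 195.99
side0 yel 154 266.53 162.08
side6 blue 180 231.28 196.22
side6 yel 79 258.14 163.91
scene0 blue 264 208.97 215.39
scene0 yel 217 215.02 175.53
scene6 blue 260 208.32 215.6
scene6 yel 213 214.94 175.49
the job is handed in; nothing more can be done
None
```

The chisel is in the tool rest, turned end for end: handle in the near saddle, blade in the far slot, edge pointing away. I handed the job in at about 9 s of the 35 s allowed, with the gripper open and about 15 cm above the release height.

I gripped it across the handle (fingers stopped at 27 mm), lifted it and turned it about 166° clockwise. I then lowered it until it touched with about 11 N and released it.

**Last checks:**
- **Blade:** its top is at about z = 0.056 m, so the underside is on the 50 mm slot floor. It is centred in the slot to within about 1 mm.
- **Edge:** it reads x = 0.649 to 0.656 m depending on the camera, against 0.655 expected.
- **Handle:** its top is at 0.068–0.072 m, against 0.068 expected.
- **Wrist force:** near zero after the release.
- **Screwdrivers:** both are within about 0.7 pixel of where they started in the scene view.

**Checks that disagreed:**
- My first colour check for the blue screwdriver found nothing because the mask was wrong. A second mask worked.
- In the side view the yellow screwdriver showed only about half its pixels. I took this to be the arm hiding it, since the scene view shows it unmoved.
- The tool stopped about 2 mm higher than I had worked out, but the blade height showed the chisel was seated.

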